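# Slide the lock key home along the seam of the chip vise

## Robot

A 6-joint arm with a two-finger parallel gripper is mounted at the origin on the work surface. World frame = base frame: x ahead of the robot, y to its left, z up, the work surface at z = 0. Lengths are in m, angles in rad, forces in N, time in s.
With the tool pointing down it reaches from about 0.35 to 0.775 m from the base axis. Payload 7.3 kg.
Tool frame: the origin (TCP) lies midway between the tips of the shut fingers; the grasp point (between the pads) lies 19 mm behind it (tcp_to_grasp is the distance from the TCP to the grasp point, in m); z points along the fingers, y is the line along which they close (so a half turn about z gives the same grasp; the last joint's range is limited). The gripper opens to 92 mm and grips with 3 to 60 N. Pads are 19 mm wide; open, the fingers measure 130 mm over their backs; the gripper's body (75 mm by 190 mm) begins 47 mm behind the grasp point.
Start: joints at [1.002, 0.342, 1.524, -0, 1.275, -0.146], TCP at [0.215, 0.479, 0.227] pointing down, gripper open.
Joint ranges: [-2.53, 2.53], [-0.77, 2.02], [0.04, 2.7], [-1, 4.14], [0.28, 2.66], [-3.11, 3.11]. Speed limits (rad/s): [2.57, 2.57, 3.14, 3.14, 3.14, 3.14].

## Interface

Orientations are given as [roll, pitch, yaw] about the fixed x, y, z axes, in that order (R = Rz(yaw) Ry(pitch) Rx(roll)).
In Python, from cell import observe, read_camera, calibration, hand_in, tcp_to_grasp gives the robot as it stands.
- The arm moves only by the tool send_rows, never from a script. Its argument "targets" is a list of rows, each a list of 5 numbers: the opening, from 0 (shut) to 1 (fully open), then the shift along the world's x, y, z in m, then the turn about the world's z in rad. A call has 1 to 5 rows; each row shifts and turns the commanded pose from where the row before left it; what a row does not reach is not made up. A row lasts 1/10 s, in which the tool goes at most 50 mm and 8.59 degrees, less where a joint would pass 70% of its speed; a pose out of reach is approached as far as the arm can. A call is refused whole if a number of a shift passes 0.05 or a number of a turn 0.15, either way. A call with a gripper value outside its range is refused whole. The fingers move at their own pace and stop on an object; "grip_force" is the grip in N (left out, the last holds). Time passes only in rows, so rows that do not move let the fingers close. It gives the time, the measured TCP pose, the force, the opening and the grip force at its end, in the units of the state.
- observe(): the state, without advancing time (a new reading comes with each control period).
- read_camera(name): name is "side" or "top"; returns (picture, depth): 480x640x3 uint8, red, green, blue; 480x640 float32, m along the optical axis (not along the pixel's ray), 0 where there is no reading.
- calibration(name): a dict with "intrinsics" (3x3 intrinsics, pixels), "world_to_cam" (4x4, takes a point from world to camera coordinates). Camera axes: x right, y up, looking along -z (the intrinsics and any distortion apply to the point x, -y, -z); pixel columns grow to the right and rows downward; lengths in m; the calibration is good to about 2 mm. A picture is of the moment at which its call begins. calibration takes no time and is no camera call.
- hand_in(): hands the job in; it is judged then, once.
The state is a dict: "time": time; "qpos": joint angles; "qvel": joint speeds; "joint_efforts": joint torques, N m; "tool_pos": TCP position; "tool_rot": TCP orientation; "contact_force": force on the tool from outside, world axes, zero at the start; "torque": the same for the moment, N m; "opening": finger opening in m; "grip_force": force on a finger pad.
Only numpy, scipy, OpenCV 4.12 (cv2) and the standard library are available. Lean on these libraries where they do the work, as an engineer would, in place of code of your own. Each camera call takes 0.05 s, during which the arm holds its last target. There are 200 camera calls.

## Task

Take the red stylus from its rack, dip its ball tip into the open left end of the curved seam between the grey chip and the brass jaw on the far side of the vise (the clear guard above leaves room only for a leaning stylus; left as seen from the robot), and guide it along the bottom of the seam, slowly (at most about 5 cm/s), until you feel the sliding brass lock key in it. Push the key gently on until it is fully home against its stop, then take the stylus out and hang it upright in its rack again, leaving the other things on the bench alone.

Things in the scene. Friction and masses are not known exactly. Their poses are not given: they have to be found in the camera images.
- vise: Small blue bench vise with brass jaws, fixed. Origin on the bench under the chip's centre, z up, +x away from the robot. A grey clay display chip (153 mm diameter, 10 mm thick, top at z = 76 mm) lies flat on its round steel bed (224 mm diameter, top z = 66 mm = seam floor). The brass far-side jaw spans radius 93.5 to 111 mm, top z = 73 mm. Screw and bar reach x = -171 mm, z < 81 mm.
- chip_center (a point): Point on the vise's vertical axis, 70.5 mm above the bench. Centre of the seam: a groove 17 mm wide along an arc of radius 85 mm (mid-line), between chip rim and far-side jaw. With phi from the vise's +x axis towards its +y axis, seam points are [85 cos phi, 85 sin phi] mm; open left end at phi = +50 deg, closed end at -53.
- seam_start (a point): Point on the seam's mid-line near its open left end (phi = +42 deg), 4.5 mm above the floor: where the ball's centre is when the ball rests on the floor. So for the next two points.
- seam_left (a point): Point on the seam's mid-line at phi = +20 deg.
- seam_mid (a point): Point on the seam's mid-line at phi = +2 deg.
- guard (a point): Centre of the underside of the clear plastic guard disc (198 mm diameter, 5 mm thick) that hangs level over chip and seam, its underside 108 mm above the bench, on a post on the robot's side (x = -125 mm). It overhangs the mid-line by 14 mm: with its tip in the seam the stylus must lean outwards (handle away from chip and robot), 26 to 50 deg from vertical.
- lock_key (a joint): Brass key low in the right half of the seam: a curved block 16 mm long, 13 wide, top 7 mm above the floor. Slides along the seam away from the left end with 3 to 4 N of friction, stays where left. Angle about the vise axis: 0 to 0.16 rad (0.16, 14 mm, = home at its stop), starts at 0 to 0.04. Where key and stop sit differs: its near face starts between phi = -8 and -31 deg.
- stylus: Stylus 141 mm long, 110 g, standing upright in the rack. Origin at the bottom of its ball tip, z along it towards the handle, x and y square to the handle's flats. Steel ball of 9 mm diameter at the tip, steel shaft of 6 mm, brass collar of 38 mm diameter from z = 62 to 67 mm (its underside rests on the rack), red square handle 24 x 24 mm from z = 67 to 137 mm, black button on top to z = 141 mm.
- stylus_tip (a point): Centre of the stylus's ball tip (4.5 mm above the stylus's origin).
- rack: Stylus rack, fixed: aluminium stand with an orange top plate 90 x 90 mm, top at z = 85 mm, with a round through hole of 19 mm in its middle in which the stylus hangs by its collar; clear below down to z = 8 mm. Origin at the centre of its underside. It stands to the left or to the right of the vise.
- rack_hole (a point): Centre of the rack's hole, at the top face.
- tin: Open round tin of spare inlays, 90 mm diameter, 55 mm high; origin at the centre of its underside. Leave alone.
- walnut: Walnut block 60 x 110 x 35 mm; origin at the centre of its underside. Leave alone.
- mallet: Rubber mallet standing on its head (62 mm diameter, 75 mm high), wooden handle level along its +x to x = 198 mm; origin under the head. Leave alone.
- caliper: Steel caliper lying flat, 200 mm long along its x, 8 mm thick; origin under the middle of its beam. Leave alone.
Things that resemble listed ones, but are neither listed nor needed, are in the scene too. Leave any pink look-alike of the stylus alone. Leave any blue or purple look-alike of the rack alone.

How it is judged:
On the way, in this order (a step that is already met when the one before it is completed fails the run):
1. the stylus's ball is at the bottom of the seam near its open left end (within 12 mm of seam_start, less than 4 mm off the floor) (horizontal distance between stylus_tip and seam_start below 0.012 m and z of stylus_tip in the frame of chip_center below 0.004 m), for 0.1 s.
2. the ball, still down in the seam, passes seam_left (within 8 mm) (horizontal distance between stylus_tip and seam_left below 0.008 m and z of stylus_tip in the frame of chip_center below 0.004 m), for 0.1 s.
3. the ball, still down in the seam, passes seam_mid (within 8 mm) (horizontal distance between stylus_tip and seam_mid below 0.008 m and z of stylus_tip in the frame of chip_center below 0.004 m), for 0.1 s.
4. the lock key is home (more than 0.135 rad) while the ball is down in the seam (value of joint lock_key above 0.135 rad and z of stylus_tip in the frame of chip_center below 0.004 m and horizontal distance between stylus_tip and chip_center below 0.093 m), for 0.1 s.
At the end, for the whole second after the job is handed in: The lock key is home (joint above 0.135 of 0.16 rad); the stylus hangs upright in the rack's hole (within 12 mm of its centre, tilt under 0.12 rad, collar on the plate within 4 mm), released and at rest; tin, walnut block, mallet and caliper are within 30 mm of where they were (value of joint lock_key above 0.135 rad and horizontal distance between stylus and rack_hole below 0.012 m and angle between stylus's own z axis and vertical below 0.12 rad and height (world z) of stylus between 0.019 and 0.027 m and linear speed of stylus below 0.02 m/s and distance of each of tin, walnut, mallet, caliper from where it was at the start of the episode below 0.03 m); the robot touches nothing.
It fails at once if the stylus moves faster than 0.10 m/s while its ball is down in the seam (z of stylus_tip in the frame of chip_center below 0.004 m and horizontal distance between stylus_tip and chip_center below 0.093 m and linear speed of stylus above 0.1 m/s).
It fails at once if the stylus is pressed on the vise, its chip, guard or key with more than 25 N (contact force between stylus and vise above 25 N).
It fails at once if a bystander is moved by more than 30 mm (distance of any of tin, walnut, mallet, caliper from where it was at the start of the episode above 0.03 m).
It also fails if it takes over 67 s, if anything falls off the work surface, if the arm or the gripper's body presses on something with over 40 N, if the wrist force passes 120 N, or if a joint passes its speed limit or range.

## Working session

There is one attempt and no reset: what is moved stays moved. The work goes in short steps, Python scripts to look and compute and a tool call to move; the robot and the scene stay as the last step left them, time stands still between calls to the robot, and variables do not carry over. Pictures are saved under pics/ and viewed, at most 10 in all, crops included, and the job is handed in when it is done.

Besides the shell and the picture viewer there is one more tool, called after ">>>" as name(argument=value, ...), one argument or row to a line, values as JSON. send_rows: Moves the arm, as the interface text tells. Its arguments: {"type":"object","properties":{"targets":{"type":"array","items":{"type":"array","items":{"type":"number"}}},"grip_force":{"type":"number"}},"required":["targets"]}

```bash
mkdir -p pics; cat > h.py <<'E'
import numpy as np, cv2
from cell import observe, read_camera, calibration, hand_in, tcp_to_grasp
def pt(cal,u,v,d):
    K=np.array(cal["intrinsics"]);T=np.linalg.inv(np.array(cal["world_to_cam"]))
    c=np.array([(u-K[0,2])/K[0,0]*d,-(v-K[1,2])/K[1,1]*d,-d*np.ones_like(d)])
    return (T[:3,:3]@c.reshape(3,-1)).T+T[:3,3]
def cloud(cal,dep):
    v,u=np.mgrid[0:480,0:640]
    P=pt(cal,u.ravel()*1.,v.ravel()*1.,dep.ravel()*1.).reshape(480,640,3)
    P[dep==0]=np.nan
    return P
def ray(cal,u,v,z):
    a=pt(cal,np.array([u*1.]),np.array([v*1.]),np.array([1.]))[0]
    o=np.linalg.inv(np.array(cal["world_to_cam"]))[:3,3]
    return o+(a-o)*(z-o[2])/(a[2]-o[2])
def proj(cal,p):
    K=np.array(cal["intrinsics"]);c=(np.array(cal["world_to_cam"])@np.append(p,1))[:3]
    return (K@(c*[1,-1,-1]/-c[2]))[:2]
def shot(n):
    rgb,d=read_camera(n);return rgb,d,calibration(n)
E
python3 - <<'E'
from h import *
s=observe();print({k:np.round(v,3) for k,v in s.items()},tcp_to_grasp)
for n in("top","side"):
    r,d,c=shot(n);cv2.imwrite(f"pics/{n}0.png",r[:,:,::-1]);np.savez(f"{n}0.npz",r=r,d=d)
    print(n,{k:np.round(v,3).tolist() for k,v in c.items()})
E
```

```text
{'time': np.float64(0.0), 'qpos': array([ 1.002,  0.343,  1.525, -0.   ,  1.275, -0.146]), 'qvel': array([-0.001,  0.002, -0.   ,  0.   , -0.   ,  0.002]), 'joint_efforts': array([-1.0000e-03, -4.3124e+01, -2.4422e+01,  7.2000e-02,  5.6000e-02,
       -0.0000e+00]), 'tool_pos': array([0.215, 0.478, 0.226]), 'tool_rot': array([-3.14 , -0.   ,  2.719]), 'contact_force': array([-0.401,  0.128,  1.191]), 'torque': array([-0.008, -0.015, -0.018]), 'grip_force': np.float64(0.0), 'opening': np.float64(0.092)} 0.0188
top {'intrinsics': [[500.392, 0.0, 320.791], [0.0, 500.392, 246.062], [0.0, 0.0, 1.0]], 'world_to_cam': [[-0.132, -0.991, -0.005, -0.062], [0.97, -0.13, 0.204, -0.524], [-0.203, 0.022, 0.979, -1.2], [0.0, 0.0, 0.0, 1.0]]}
side {'intrinsics': [[607.061, 0.0, 331.543], [0.0, 607.061, 236.414], [0.0, 0.0, 1.0]], 'world_to_cam': [[0.847, -0.532, -0.011, -0.503], [0.36, 0.558, 0.748, -0.185], [-0.391, -0.637, 0.664, -1.262], [0.0, 0.0, 0.0, 1.0]]}
```

View pics/top0.png

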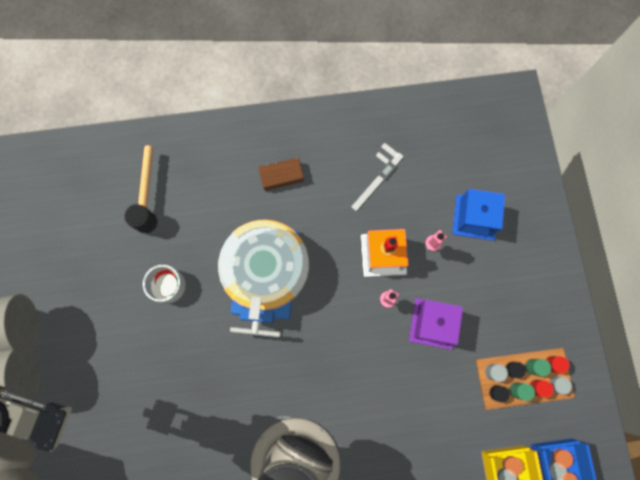

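View pics/side0.png

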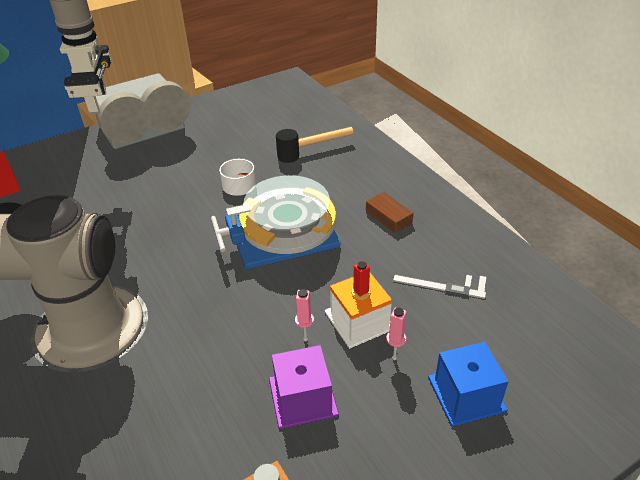

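Top view: red stylus in the orange rack at (391,245); pink look-alikes at (390,298) and (437,240), blue rack (480,212), purple rack (438,322). The red one in the orange plate fits. Vise at (263,263), its screw towards (255,330). I'll confirm it in an enlarged crop and measure.

```bash
cat > m.py <<'E'
from h import *
for n in("top","side"):
    z=np.load(f"{n}0.npz");r,d=z["r"],z["d"];c=calibration(n);P=cloud(c,d)
    hsv=cv2.cvtColor(r,cv2.COLOR_RGB2HSV);H,S,V=[hsv[...,i].astype(int) for i in range(3)]
    def st(name,m,zr):
        q=P[m&(P[...,2]>zr[0])&(P[...,2]<zr[1])]
        if len(q)<5: print(n,name,len(q));return None
        print(n,name,len(q),"mean",q.mean(0).round(4),"min",q.min(0).round(3),"max",q.max(0).round(3));return q
    q=st("orange",(H>8)&(H<18)&(S>200)&(V>150)&(P[...,1]<-.1)&(P[...,0]>.35),(.075,.095))
    if q is not None:
        rc=cv2.minAreaRect(q[:,:2].astype(np.float32)*1000);print(rc)
    st("red",((H<5)|(H>175))&(S>180)&(P[...,1]<-.1)&(P[...,0]>.4),(.1,.2))
    jaw=(H>18)&(H<32)&(S>70)&(V>120)&(P[...,0]>.3)&(abs(P[...,1])<.25)
    q=st("jaw",jaw,(.06,.085))
    g=st("green",(H>60)&(H<100)&(S>30)&(P[...,0]>.3)&(abs(P[...,1])<.25),(0.03,.2))
    b=st("bluebase",(H>100)&(H<118)&(S>120)&(P[...,0]>.3)&(P[...,1]>-.1)&(P[...,1]<.2),(0.0,.08))
    if b is not None: print(cv2.minAreaRect(b[:,:2].astype(np.float32)*1000))
    w=(P[...,0]>.3)&(P[...,0]<.65)&(P[...,1]>-.08)&(P[...,1]<.2)
    print(np.histogram(P[...,2][w],bins=np.arange(0,.13,.005)))
def crop(n,x,y,w,h):
    r=np.load(f"{n}0.npz")["r"];return cv2.resize(r[y:y+h,x:x+w,::-1],(400,400),interpolation=cv2.INTER_CUBIC)
cv2.imwrite("pics/c1.png",np.hstack([crop("top",205,205,120,140),crop("side",290,230,130,130)]))
E
python3 m.py
```

```text
top orange 266 mean [ 0.4751 -0.3095  0.0844] min [ 0.432 -0.336  0.076] max [ 0.525 -0.246  0.091]
((478.3895263671875, -291.4729309082031), (86.52346801757812, 88.3300552368164), 85.12599182128906)
top red 72 mean [ 0.4711 -0.2859  0.1506] min [ 0.465 -0.3    0.122] max [ 0.485 -0.279  0.165]
top jaw 464 mean [0.4346 0.0095 0.0761] min [ 0.373 -0.25   0.063] max [0.593 0.113 0.085]
top green 616 mean [0.476  0.0133 0.1123] min [ 0.443 -0.02   0.05 ] max [0.509 0.233 0.119]
top bluebase 417 mean [0.3687 0.0302 0.0336] min [ 0.339 -0.035  0.003] max [0.408 0.114 0.08 ]
((369.94219970703125, 41.93031311035156), (149.1611785888672, 52.730712890625), 80.62205505371094)
(array([2750,  116,   97,  227,   42,    0,    0,    0,    0,    0,    6,
         25,  211,  342,  223,  446,  216,    8,    0,    0,    1,  763,
       3861,  813,   32]), array([0.   , 0.005, 0.01 , 0.015, 0.02 , 0.025, 0.03 , 0.035, 0.04 ,
       0.045, 0.05 , 0.055, 0.06 , 0.065, 0.07 , 0.075, 0.08 , 0.085,
       0.09 , 0.095, 0.1  , 0.105, 0.11 , 0.115, 0.12 , 0.125]))
side orange 394 mean [ 0.4634 -0.3181  0.0835]
[... 325 characters left out ...]
ax [0.591 0.071 0.085]
side green 409 mean [ 0.4627 -0.0245  0.1135] min [ 0.43  -0.056  0.108] max [0.494 0.009 0.118]
side bluebase 1290 mean [ 0.419  -0.0252  0.0235] min [ 0.338 -0.082  0.001] max [0.575 0.176 0.08 ]
((470.94281005859375, 45.32835388183594), (215.151123046875, 243.81838989257812), 76.03533172607422)
(array([2094,  200,  208,  586,  125,    0,    0,    0,    0,    1,   66,
        107,  258,  680,  463,  668,  255,    8,   15,   10,    7,  122,
       2888,  810,   32]), array([0.   , 0.005, 0.01 , 0.015, 0.02 , 0.025, 0.03 , 0.035, 0.04 ,
       0.045, 0.05 , 0.055, 0.06 , 0.065, 0.07 , 0.075, 0.08 , 0.085,
       0.09 , 0.095, 0.1  , 0.105, 0.11 , 0.115, 0.12 , 0.125]))
```

View pics/c1.png

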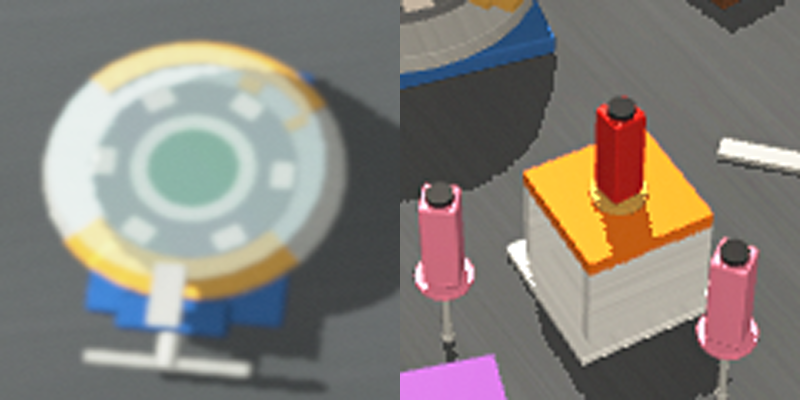

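The crop confirms the red stylus in the orange rack; it also shows the key and stop as two brass marks in the seam's right half, at crop (255,85) and (300,120). Next I measure the vise centre and yaw precisely.

```bash
cat > m2.py <<'E'
from h import *
from scipy.optimize import least_squares
for n in("top","side"):
    z=np.load(f"{n}0.npz");r,d=z["r"],z["d"];c=calibration(n);P=cloud(c,d)
    hsv=cv2.cvtColor(r,cv2.COLOR_RGB2HSV);H,S,V=[hsv[...,i].astype(int) for i in range(3)]
    near=(abs(P[...,0]-.475)<.2)&(abs(P[...,1]-.02)<.2)
    m=(near&(P[...,2]>.1)&(P[...,2]<.125)).astype(np.uint8)
    m=cv2.morphologyEx(m,cv2.MORPH_OPEN,np.ones((9,9)))
    k=max(cv2.findContours(m,0,cv2.CHAIN_APPROX_NONE)[0],key=cv2.contourArea)[:,0]
    q=np.array([ray(c,u,v,.113 if 1 else 0)[:2] for u,v in k])
    f=least_squares(lambda p:np.hypot(q[:,0]-p[0],q[:,1]-p[1])-p[2],[.475,.02,.1],loss="soft_l1",f_scale=.002).x
    print(n,"guard",f.round(4),"medz",np.nanmedian(P[...,2][m>0]).round(4))
    g=((H>60)&(H<100)&(S>60)&near).astype(np.uint8)
    kk=max(cv2.findContours(g,0,cv2.CHAIN_APPROX_NONE)[0],key=cv2.contourArea)
    (u,v),_,_=cv2.fitEllipse(kk);print(n,"green",(u,v),ray(c,u,v,.076).round(4),cv2.contourArea(kk))
    C=ray(c,u,v,.076)[:2]
    vv,uu=np.nonzero((H>14)&(H<34)&(S>60)&(V>110)&near)
    for zz,r0,r1 in((.073,.094,.111),(.073,.079,.092)):
        X=np.array([ray(c,a,b,zz)[:2] for a,b in zip(uu,vv)])-C
        R=np.hypot(*X.T);A=np.degrees(np.arctan2(X[:,1],X[:,0]))[(R>r0)&(R<r1)]
        h=np.histogram(A,np.arange(-180,181,5));print(zz,r0,{int(a):int(b) for a,b in zip(h[1],h[0]) if b})
    # bar/screw, grey, beyond bed on robot side
    bl=(H>100)&(H<118)&(S>120)&near&(P[...,2]>.004)&(P[...,2]<.03)
    q=P[bl][:,:2]*1000
    print("blue rect",cv2.minAreaRect(q.astype(np.float32)),len(q))
    s=near&(P[...,2]>.045)&(P[...,2]<.085)&(np.hypot(P[...,0]-C[0],P[...,1]-C[1])>.122)
    q=P[s];print("bar",len(q),q.mean(0).round(4),q.min(0).round(3),q.max(0).round(3))
    ln=cv2.fitLine((q[:,:2]*1000).astype(np.float32),cv2.DIST_HUBER,0,.01,.01).ravel();print(ln,np.degrees(np.arctan2(ln[1],ln[0])))
E
python3 m2.py
```

```text
top guard [0.4798 0.0172 0.0971] medz 0.1125
top green (268.67431640625, 260.230712890625) [0.4882 0.0005 0.076 ] 54.0
0.073 0.094 {-180: 26, -175: 25, -170: 27, -165: 25, -160: 26, -155: 17, -70: 1, -65: 2, -60: 2, -50: 2, -45: 8, -40: 7, -35: 9, -30: 9, -25: 11, -20: 12, -15: 12, -10: 19, -5: 15, 0: 19, 5: 22, 10: 21, 15: 25, 20: 24, 25: 22, 30: 20, 35: 19, 40: 11, 115: 17, 120: 21, 125: 11, 130: 22, 135: 18, 140: 18, 145: 9, 160: 8, 165: 19, 170: 20, 175: 27}
0.073 0.079 {-175: 1, -170: 3, -165: 4, -160: 6, -155: 2, -70: 7, -65: 13, -60: 10, -55: 13, -50: 8, -45: 7, -40: 8, -35: 10, -30: 10, -25: 9, -20: 9, -15: 6, -10: 7, -5: 4, 0: 4, 5: 3, 10: 1, 15: 1}
blue rect ((376.79449462890625, 40.79864501953125), (149.1611785888672, 38.84052276611328), 80.62205505371094) 301
bar 778 [0.3593 0.0595 0.0727] [ 0.304 -0.003  0.05 ] [0.531 0.128 0.085]
[  0.82089466   0.5710796  372.54626     69.23859   ] 34.825542
side guard [0.4812 0.013  0.0982] medz 0.1135Traceback (most recent call last):
  File "m2.py", line 14, in <module>
    kk=max(cv2.findContours(g,0,cv2.CHAIN_APPROX_NONE)[0],key=cv2.contourArea)
ValueError: max() iterable argument is empty
```

```bash
cat > m3.py <<'E'
from h import *
C=np.array([.4805,.015])
for n in("top","side"):
    z=np.load(f"{n}0.npz");r,d=z["r"],z["d"];c=calibration(n);P=cloud(c,d)
    hsv=cv2.cvtColor(r,cv2.COLOR_RGB2HSV);H,S,V=[hsv[...,i].astype(int) for i in range(3)]
    vv,uu=np.mgrid[0:480,0:640]
    o=np.linalg.inv(np.array(c["world_to_cam"]))[:3,3]
    D=pt(c,uu.ravel()*1.,vv.ravel()*1.,np.ones(uu.size))-o
    X=lambda zz:(o+D*((zz-o[2])/D[:,2])[:,None]).reshape(480,640,3)[...,:2]
    q=X(.076);near=np.hypot(*(q-C).transpose(2,0,1))<.05
    g=near&(H>65)&(H<95)&(S>=45)
    k=max(cv2.findContours(cv2.morphologyEx(g.astype(np.uint8),cv2.MORPH_CLOSE,np.ones((5,5))),0,1)[0],key=cv2.contourArea)
    e=cv2.fitEllipse(cv2.convexHull(k));print(n,"green",np.round(e[0],1),ray(c,*e[0],.076).round(4),"px",np.round(e[1],1))
    q=X(.073)-C;R=np.hypot(q[...,0],q[...,1]);A=np.degrees(np.arctan2(q[...,1],q[...,0]))
    br=(H>14)&(H<34)&(S>60)&(V>110)
    for r0,r1 in((.099,.109),(.080,.090)):
        w=(R>r0)&(R<r1);tot,_=np.histogram(A[w],np.arange(-180,181,5));b,e=np.histogram(A[w&br],np.arange(-180,181,5))
        print(r0,[(int(a),round(x/max(y,1),1)) for a,x,y in zip(e,b,tot) if x/max(y,1)>.15])
    w=(P[...,2]>.07)&(P[...,2]<.083)&(np.hypot(P[...,0]-C[0],P[...,1]-C[1])<.185)&(np.hypot(P[...,0]-C[0],P[...,1]-C[1])>.14)
    s=P[w&(P[...,0]<.37)];print("bar",len(s),s.mean(0).round(4)); 
    if len(s)>10: print(cv2.minAreaRect((s[:,:2]*1000).astype(np.float32)))
# flattened polar view of ring at z=73, both cams
out=[]
for n in("top","side"):
    r=np.load(f"{n}0.npz")["r"];c=calibration(n)
    ph=np.radians(np.linspace(70,-80,600));rr=np.linspace(.125,.06,130)
    mp=np.array([[proj(c,[C[0]+a*np.cos(p),C[1]+a*np.sin(p),.071]) for p in ph] for a in rr],np.float32)
    out.append(cv2.remap(r[:,:,::-1].copy(),mp[...,0],mp[...,1],cv2.INTER_CUBIC))
    for t in range(70,-81,-10): cv2.line(out[-1],(int((70-t)*4),0),(int((70-t)*4),8 if t else 20),(0,0,255),1)
cv2.imwrite("pics/polar.png",cv2.resize(np.vstack(out),(800,520)))
E
python3 m3.py
```

```text
top green [262.5 263.3] [0.4827 0.0162 0.076 ] px [25.5 26.3]
0.099 [(-180, np.float64(1.0)), (-175, np.float64(1.0)), (-170, np.float64(1.0)), (-165, np.float64(1.0)), (-160, np.float64(1.0)), (-155, np.float64(1.0)), (-150, np.float64(1.0)), (-145, np.float64(0.6)), (-70, np.float64(0.4)), (-65, np.float64(1.0)), (-60, np.float64(1.0)), (-55, np.float64(1.0)), (-50, np.float64(0.8)), (-45, np.float64(0.8)), (-40, np.float64(1.0)), (-35, np.float64(1.0)), (-30, np.float64(1.0)), (-25, np.float64(1.0)), (-20, np.float64(1.0)), (-15, np.float64(1.0)), (-10, np.float64(1.0)), (-5, np.float64(1.0)), (0, np.float64(1.0)), (5, np.float64(1.0)), (10, np.float64(1.0)), (15, np.float64(1.0)), (20, np.float64(1.0)), (25, np.float64(1.0)), (30, np.float64(0.9)), (115, np.float64(1.0)), (120, np.float64(1.0)), (125, np.float64(1.0)), (130, np.float64(1.0)), (135, np.float64(1.0)), (140, np.float64(1.0)), (145, np.float64(1.0)), (150, np.float64(1.0)), (165, np.float64(0.2)), (170, np.float64(1.0)), (175, np.float64(1.0))]
0.08 [(-180, np.float64(0.2)), (-175, np.float64(0.3)), (-170, np.float64
[... 1300 characters left out ...]
oat64(1.0)), (-155, np.float64(1.0)), (-150, np.float64(1.0)), (-145, np.float64(1.0)), (-140, np.float64(0.4)), (-75, np.float64(1.0)), (-70, np.float64(1.0)), (-45, np.float64(1.0)), (-40, np.float64(1.0)), (-35, np.float64(0.8)), (-30, np.float64(0.2)), (110, np.float64(0.4)), (115, np.float64(0.4)), (120, np.float64(0.3)), (125, np.float64(0.6)), (130, np.float64(0.4)), (135, np.float64(0.2)), (140, np.float64(0.2)), (150, np.float64(0.3)), (155, np.float64(0.7)), (160, np.float64(1.0)), (165, np.float64(1.0)), (170, np.float64(1.0)), (175, np.float64(1.0))]
bar 62 [0.3322 0.0453 0.0723]
((333.51141357421875, 52.51984405517578), (102.28319549560547, 31.58161735534668), 77.59176635742188)
```

View pics/polar.png

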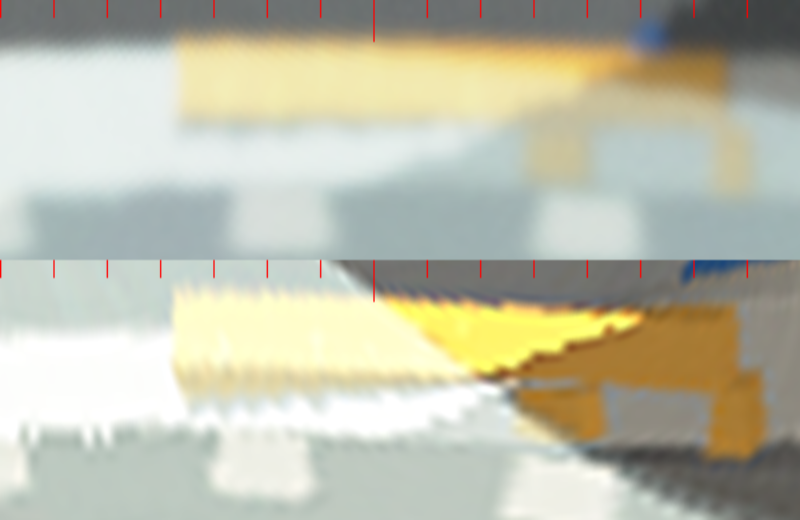

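Polar view: the far jaw runs from column 177 to 730, world +37° to about -68°, so the vise yaw is about -14°, and the bar direction agrees. The key spans columns 527–590, so its near face is at vise phi ≈ -16.5°. The vise centre is ≈ (0.483, 0.0165), with both views agreeing. Next I measure the stylus button and the handle yaw.

```bash
python3 - <<'E'
from h import *
Q=[]
for n in("top","side"):
    z=np.load(f"{n}0.npz");r,d=z["r"],z["d"];c=calibration(n);P=cloud(c,d)
    hsv=cv2.cvtColor(r,cv2.COLOR_RGB2HSV);H,S,V=[hsv[...,i].astype(int) for i in range(3)]
    near=np.hypot(P[...,0]-.478,P[...,1]+.291)<.035
    b=near&(V<75)&(P[...,2]>.145)
    vv,uu=np.nonzero(b);print(n,"button px",uu.mean(),vv.mean(),len(uu),ray(c,uu.mean(),vv.mean(),.163).round(4))
    red=near&((H<6)|(H>174))&(S>150)&(P[...,2]>.1)&(P[...,2]<.158)
    q=P[red];Q.append(q);print(len(q),cv2.minAreaRect((q[:,:2]*1000).astype(np.float32)))
    vv,uu=np.nonzero(red)
    if n=="side":
        h=cv2.minAreaRect(np.c_[uu,vv].astype(np.float32));print(h)
        row=int(np.median(vv));print([ (int(u),r[row,u].tolist(),P[row,u].round(4).tolist()) for u in uu[vv==row]][::2])
E
```

```text
top button px 392.5 241.0 16 [ 0.4782 -0.2928  0.163 ]
50 ((475.4864196777344, -290.1437683105469), (20.935657501220703, 22.216501235961914), 0.9617848992347717)
side button px 361.85714285714283 265.8095238095238 21 [ 0.478  -0.2956  0.163 ]
321 ((473.4102478027344, -298.11297607421875), (20.1567440032959, 31.177846908569336), 41.13115692138672)
((361.5, 279.0), (28.0, 15.0), 90.0)
[(354, [143, 25, 18], [0.4666, -0.2868, 0.1233]), (356, [144, 24, 20], [0.4662, -0.2942, 0.1299]), (358, [146, 24, 20], [0.4674, -0.2991, 0.1334]), (360, [170, 26, 21], [0.4694, -0.3029, 0.1356]), (362, [162, 28, 22], [0.4718, -0.3062, 0.1371]), (364, [160, 26, 19], [0.4783, -0.3037, 0.1314]), (366, [160, 28, 22], [0.4827, -0.3042, 0.1293]), (368, [150, 15, 15], [0.4877, -0.3039, 0.1263])]
```

>>> send_rows(
  targets=[
    [1,0.026,-0.035,0,0.0335],
    [1,0.026,-0.035,0,0.0335],
    [1,0.026,-0.035,0,0.0335],
    [1,0.026,-0.035,0,0.0335],
    [1,0.026,-0.035,0,0.0335],
  ],
  grip_force=8,
)

```text
time: 0.6
tool_pos: [0.3459, 0.3022, 0.2265]
tool_rot: [-3.141, -0.0, 2.888]
contact_force: [0.6, 0.7, -0.4]
opening: 0.0917
grip_force: 0.0
```

>>> send_rows(
  targets=[
    [1,0.026,-0.035,0,0.0335],
    [1,0.026,-0.035,0,0.0335],
    [1,0.026,-0.035,0,0.0335],
    [1,0.026,-0.035,0,0.0335],
    [1,0.026,-0.035,0,0.0335],
  ],
)

```text
time: 1.1
tool_pos: [0.476, 0.1272, 0.2265]
tool_rot: [3.141, -0.001, 3.055]
contact_force: [-0.1, 1.3, -0.6]
opening: 0.092
grip_force: 0.0
```

>>> send_rows(
  targets=[
    [1,0,-0.035,0,0],
    [1,0,-0.035,0,0],
    [1,0,-0.035,0,0],
    [1,0,-0.035,0,0],
    [1,0,-0.035,0,0],
  ],
)

```text
time: 1.6
tool_pos: [0.475, -0.0476, 0.2264]
tool_rot: [3.141, -0.001, 3.054]
contact_force: [-0.1, 0.4, -0.4]
opening: 0.092
grip_force: 0.0
```

>>> send_rows(
  targets=[
    [1,0,-0.035,0,0],
    [1,0,-0.035,0,0],
    [1,0,-0.035,0,0],
    [1,0,-0.035,0,0],
    [1,0,-0.035,0,0],
  ],
)

```text
time: 2.1
tool_pos: [0.475, -0.2225, 0.2264]
tool_rot: [3.141, -0.001, 3.054]
contact_force: [0.7, -0.3, 0.2]
opening: 0.0918
grip_force: 0.0
```

>>> send_rows(
  targets=[
    [1,0,-0.035,0,0],
    [1,0,-0.035,0,0],
    [1,0,0,0,0],
    [1,0,0,0,0],
  ],
)

```text
time: 2.5
tool_pos: [0.4749, -0.2914, 0.226]
tool_rot: [3.14, -0.001, 3.052]
contact_force: [0.6, 1.0, 0.4]
opening: 0.0919
grip_force: 0.0
```

>>> send_rows(
  targets=[
    [1,0.003,-0.0005,-0.03,0],
    [1,0,0,-0.03,0],
    [1,0,0,-0.03,0],
    [1,0,0,-0.024,0],
    [1,0,0,0,0],
  ],
)

```text
time: 3.0
tool_pos: [0.4768, -0.2888, 0.1097]
tool_rot: [3.137, -0.006, 3.055]
contact_force: [-0.1, 0.2, -0.3]
opening: 0.0921
grip_force: 0.0
```

>>> send_rows(
  targets=[
    [0.15,0,0,0,0],
    [0.15,0,0,0,0],
    [0.15,0,0,0,0],
    [0.15,0,0,0,0],
    [0.15,0,0,0,0],
  ],
  grip_force=8,
)

```text
time: 3.5
tool_pos: [0.4786, -0.2919, 0.1134]
tool_rot: [-3.141, 0.001, 3.054]
contact_force: [-1.2, 0.7, -0.1]
opening: 0.0565
grip_force: 0.0
```

>>> send_rows(
  targets=[
    [0,0,0,0,0],
    [0,0,0,0,0],
    [0,0,0,0,0],
    [0,0,0,0,0],
  ],
)

```text
time: 3.9
tool_pos: [0.4784, -0.2917, 0.1127]
tool_rot: [3.141, -0.0, 3.054]
contact_force: [0.2, 0.6, -0.6]
opening: 0.0247
grip_force: 8.3
```

>>> send_rows(
  targets=[
    [0,0,0,0.01,0],
    [0,0,0,0.015,0],
    [0,0,0,0.015,0],
    [0,0,0,0.011,0],
    [0,0,0,0,0],
  ],
)

```text
time: 4.4
tool_pos: [0.4792, -0.2923, 0.1657]
tool_rot: [-3.14, 0.003, 3.054]
contact_force: [-0.1, -0.6, -1.6]
opening: 0.0246
grip_force: 7.7
```

>>> send_rows(
  targets=[
    [0,0.0073,-0.0006,-0.0002,0],
    [0,0.0072,-0.0006,-0.0008,0],
    [0,0.0071,-0.0006,-0.0013,0],
    [0,0.0071,-0.0006,-0.0017,0],
    [0,0.0069,-0.0006,-0.0023,0],
  ],
)

```text
time: 4.9
tool_pos: [0.5147, -0.2946, 0.1569]
tool_rot: [3.141, -0.0, 3.054]
contact_force: [-1.3, 0.9, 0.8]
opening: 0.0241
grip_force: 8.0
```

>>> send_rows(
  targets=[
    [0,0.0067,-0.0006,-0.0027,0],
    [0,0.0065,-0.0006,-0.0032,0],
    [0,0.0063,-0.0006,-0.0036,0],
    [0,0.0046,-0.0004,-0.003,0],
    [0,0.0043,-0.0004,-0.0032,0],
  ],
)

```text
time: 5.4
tool_pos: [0.5429, -0.2973, 0.1415]
tool_rot: [3.142, 0.0, 3.054]
contact_force: [-0.5, 0.4, 1.4]
opening: 0.024
grip_force: 8.0
```

>>> send_rows(
  targets=[
    [0,0,0,0,0],
    [0,0,0,0,0],
  ],
  grip_force=50,
)

```text
time: 5.6
tool_pos: [0.5424, -0.2973, 0.1414]
tool_rot: [3.141, -0.0, 3.054]
contact_force: [-0.6, 0.6, -0.5]
opening: 0.0236
grip_force: 50.0
```

```bash
python3 - <<'E'
from h import *
i=[]
for n in("top","side"):
    r,d,c=shot(n);np.savez(f"{n}1.npz",r=r,d=d)
    u,v=proj(c,observe()["tool_pos"]).astype(int);print(n,u,v)
    i.append(cv2.resize(r[v-70:v+70,u-70:u+70,::-1],(400,400),interpolation=cv2.INTER_CUBIC))
cv2.imwrite("pics/c2.png",np.hstack(i))
E
```

```text
top 388 216
side 389 261
```

View pics/c2.png

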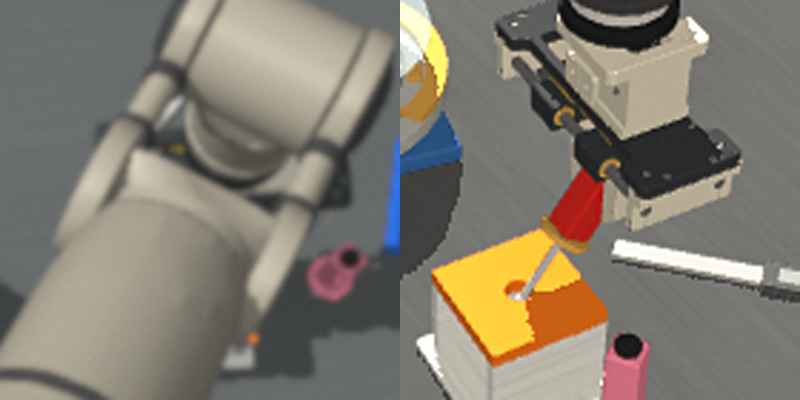

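Side view: the stylus leans about 38° in the grip, its ball still in the rack hole. I'll lift out and carry it to the left side of the vise.

>>> send_rows(
  targets=[
    [0,0,0,0.02,0],
    [0,0,0,0.03,0],
    [0,0,0,0.02,0],
    [0,0.0121,0.0292,0,0.0411],
    [0,0.0121,0.0292,0,0.0411],
  ],
)

```text
time: 6.2
tool_pos: [0.5669, -0.2393, 0.2129]
tool_rot: [-3.14, 0.002, 3.135]
contact_force: [0.3, 0.0, -1.1]
opening: 0.024
grip_force: 50.0
```

>>> send_rows(
  targets=[
    [0,0.0121,0.0292,0,0.0411],
    [0,0.0121,0.0292,0,0.0411],
    [0,0.0121,0.0292,0,0.0411],
    [0,0.0121,0.0292,0,0.0411],
    [0,0.0121,0.0292,0,0.0411],
  ],
)

```text
time: 6.7
tool_pos: [0.6275, -0.0919, 0.212]
tool_rot: [-3.141, 0.001, -2.94]
contact_force: [0.2, 0.2, -0.5]
opening: 0.0234
grip_force: 50.0
```

>>> send_rows(
  targets=[
    [0,0.0121,0.0292,0,0.0411],
    [0,0.0121,0.0292,0,0.0411],
    [0,0.0121,0.0292,0,0.0411],
    [0,0,0.0292,0,0.0411],
    [0,0,0.0292,0,0.0411],
  ],
)

```text
time: 7.2
tool_pos: [0.6636, 0.0542, 0.2116]
tool_rot: [-3.142, 0.0, -2.735]
contact_force: [0.8, -0.2, -1.0]
opening: 0.0236
grip_force: 50.0
```

>>> send_rows(
  targets=[
    [0,0,0.0292,0,0.0411],
    [0,0,0.0292,0,0.0411],
    [0,0,0,0,0],
    [0,0,0,0,0],
  ],
)

```text
time: 7.6
tool_pos: [0.6634, 0.1118, 0.2118]
tool_rot: [-3.141, 0.0, -2.653]
contact_force: [0.9, 0.2, -0.1]
opening: 0.0234
grip_force: 50.0
```

```bash
python3 - <<'E'
from h import *
i=[]
s=observe();p=s["tool_pos"];a=s["tool_rot"][2]-np.pi;e=np.array([np.cos(a),np.sin(a),0])
b=p-.064*e+[0,0,-.0632];print(p.round(4),a,"ball nominal",b.round(4))
for n in("top","side"):
    r,d,c=shot(n);np.savez(f"{n}2.npz",r=r,d=d)
    u,v=proj(c,b);print(n,u,v)
    x,y=int(u)-50,int(v)-50
    I=cv2.resize(r[y:y+100,x:x+100,::-1],(400,400),interpolation=cv2.INTER_CUBIC)
    cv2.circle(I,(int((u-x)*4),int((v-y)*4)),18,(0,255,0),1);print("crop origin",x,y);i.append(I)
cv2.imwrite("pics/c3.png",np.hstack(i))
E
```

```text
[0.6634 0.1118 0.2118] -5.794707461699073 ball nominal [0.6068 0.0818 0.1486]
top 225.4100672367129 210.04997072341223
crop origin 175 160
side 317.3950950424105 156.87013338411353
crop origin 267 106
```

View pics/c3.png

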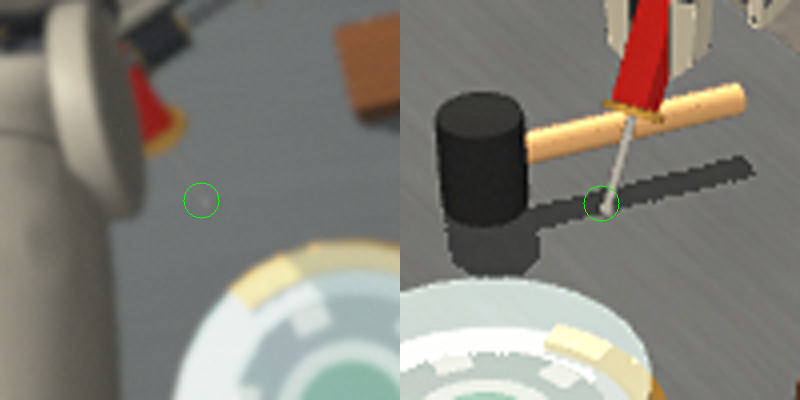

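```bash
python3 - <<'E'
from h import *
px={}
for n,(u,v) in {"top":(226,211),"side":(318.5,157.5)}.items():
    r=np.load(f"{n}2.npz")["r"];g=r.astype(int).mean(2)
    U,V=int(u),int(v);print(n);print(np.round(g[V-5:V+6,U-6:U+7]).astype(int))
def tri(a,b):
    L=[]
    for n,(u,v) in (("top",a),("side",b)):
        c=calibration(n);p,q=ray(c,u,v,.1),ray(c,u,v,.2);L.append((p,(q-p)/np.linalg.norm(q-p)))
    A=sum(np.eye(3)-np.outer(d,d) for p,d in L);B=sum((np.eye(3)-np.outer(d,d))@p for p,d in L)
    return np.linalg.solve(A,B)
print(tri((226.8,211),(318.7,157.7)))
E
```

```text
top
[[116 115 117 119 117 115 116 116 116 116 116 116 117]
 [115 115 118 118 117 116 114 115 116 116 116 117 117]
 [117 117 116 117 118 117 116 115 114 117 117 116 116]
 [116 118 115 114 118 120 120 117 113 114 114 114 115]
 [116 116 115 115 117 121 125 118 113 111 113 115 113]
 [114 114 113 115 114 118 121 118 113 112 114 112 114]
 [115 113 113 113 114 114 115 114 112 113 113 113 114]
 [114 114 113 113 113 114 113 114 114 114 113 114 115]
 [115 114 115 113 115 114 113 113 114 113 113 114 115]
 [114 115 113 114 114 114 113 114 114 114 114 113 114]
 [113 112 113 114 114 113 113 114 114 113 115 114 115]]
side
[[116 120 122 119 117 114 115 163 175 102 119  61  59]
 [116 120 119 121 121  57  67 166 166  70  59  62  63]
 [117 119  60  61  60  58 110 178 162  66  62  63  65]
 [ 59  59  61  63  63  56 129 174 116  63  63  62  63]
 [ 63  62  63  64  60  63 156 169  76  58  62  62  61]
 [ 65  65  64  61  58 162 172 159  86  61  68  67  65]
 [ 64  64  62  62  52 153 172 162  92  67 123 120 121]
 [ 61  68  68  67  64  92 144 142 105 120 123 121 117]
 [ 67 122 122 124 123 120  99 115 117 120 120 121 119]
 [121 121 119 120 120 121 119 119 117 118 118 119 121]
 [118 118 118 119 119 121 121 118 118 117 115 118 120]]
[0.60622242 0.07831156 0.14774059]
```

>>> send_rows(
  targets=[
    [0,0,0,-0.022,0],
    [0,0,0,-0.022,0],
    [0,0,0,-0.02,0],
    [0,-0.0049,-0.0022,0,0],
    [0,-0.0049,-0.0022,0,0],
  ],
)

```text
time: 8.2
tool_pos: [0.6534, 0.1059, 0.148]
tool_rot: [3.142, -0.0, -2.655]
contact_force: [-0.2, -0.4, -0.1]
opening: 0.024
grip_force: 50.0
```

>>> send_rows(
  targets=[
    [0,-0.0049,-0.0022,0,0],
    [0,-0.0049,-0.0022,0,0],
    [0,-0.0049,-0.0022,0,0],
    [0,-0.0049,-0.0022,0,0],
    [0,0,0,0,0],
  ],
)

```text
time: 8.7
tool_pos: [0.6334, 0.0981, 0.1481]
tool_rot: [3.142, 0.0, -2.654]
contact_force: [0.9, 0.9, -0.9]
opening: 0.0237
grip_force: 50.0
```

>>> send_rows(
  targets=[
    [0,-0.0049,-0.0022,0,0],
    [0,-0.0049,-0.0022,0,0],
    [0,-0.0049,-0.0022,0,0],
    [0,-0.0049,-0.0024,0,0],
    [0,0,0,0,0],
  ],
)

```text
time: 9.2
tool_pos: [0.6137, 0.089, 0.1478]
tool_rot: [3.141, -0.0, -2.654]
contact_force: [-0.0, -0.6, -2.3]
opening: 0.0234
grip_force: 50.0
```

```bash
python3 - <<'E'
from h import *
i=[]
s=observe();p=s["tool_pos"];a=s["tool_rot"][2]-np.pi;e=np.array([np.cos(a),np.sin(a),0])
b=p-.064*e+[0,0,-.0632];print(p.round(4),"ball nominal",b.round(4))
for n in("top","side"):
    r,d,c=shot(n);np.savez(f"{n}3.npz",r=r,d=d)
    u,v=proj(c,b);x,y=int(u)-40,int(v)-40
    I=cv2.resize(r[y:y+80,x:x+80,::-1],(400,400),interpolation=cv2.INTER_CUBIC)
    for f in range(50,-54,-8):
        for R in (.0765,.0935):
            t=np.radians(f-14);w=(proj(c,[.483+R*np.cos(t),.0165+R*np.sin(t),.075])-[x,y])*5
            cv2.circle(I,tuple(int(k) for k in w),2,(255,0,255),-1)
    i.append(I)
cv2.imwrite("pics/c4.png",np.hstack(i))
E
```

```text
[0.6137 0.089  0.1478] ball nominal [0.5572 0.059  0.0846]
```

View pics/c4.png

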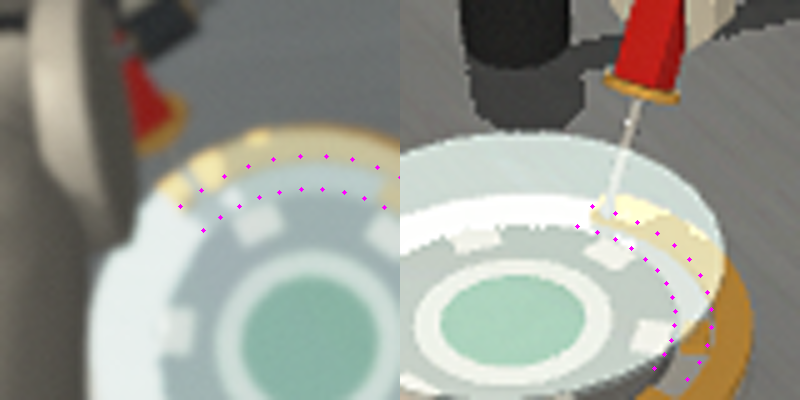

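>>> send_rows(
  targets=[
    [0,0,0,-0.003,0],
    [0,0,0,-0.003,0],
    [0,0,0,-0.003,0],
    [0,0,0,-0.002,0],
    [0,0,0,0,0],
  ],
)

```text
time: 9.8
tool_pos: [0.6142, 0.0893, 0.1362]
tool_rot: [3.141, -0.001, -2.654]
contact_force: [-0.7, 0.7, -0.4]
opening: 0.0238
grip_force: 50.0
```

>>> send_rows(
  targets=[
    [0,0,0,-0.001,0],
    [0,0,0,-0.001,0],
    [0,0,0,0,0],
  ],
)

```text
time: 10.1
tool_pos: [0.6146, 0.0893, 0.1352]
tool_rot: [-3.141, 0.001, -2.654]
contact_force: [0.4, 1.2, 2.1]
opening: 0.0237
grip_force: 50.0
```

>>> send_rows(
  targets=[
    [0,0,0,-0.001,0],
    [0,0,0,0,0],
  ],
)

```text
time: 10.3
tool_pos: [0.6148, 0.0894, 0.1349]
tool_rot: [-3.141, 0.001, -2.654]
contact_force: [-0.1, 0.5, 6.9]
opening: 0.0237
grip_force: 50.0
```

>>> send_rows(
  targets=[
    [0,0,0,-0.001,0],
    [0,0,0,0,0],
  ],
)

```text
time: 10.5
tool_pos: [0.6149, 0.0894, 0.1346]
tool_rot: [-3.141, 0.002, -2.654]
contact_force: [-0.8, 0.1, 10.6]
opening: 0.0235
grip_force: 50.0
```

```bash
python3 -c "
import numpy as np
a=np.radians(28-2.5*np.arange(28));d=np.diff(.149*np.c_[np.cos(a),np.sin(a)],axis=0)
for i,x in enumerate(d):print(round(28-2.5*(i+1),1),x.round(4))"
```

```text
25.5 [ 0.0029 -0.0058]
23.0 [ 0.0027 -0.0059]
20.5 [ 0.0024 -0.006 ]
18.0 [ 0.0021 -0.0061]
15.5 [ 0.0019 -0.0062]
13.0 [ 0.0016 -0.0063]
10.5 [ 0.0013 -0.0064]
8.0 [ 0.001  -0.0064]
5.5 [ 0.0008 -0.0065]
3.0 [ 0.0005 -0.0065]
0.5 [ 0.0002 -0.0065]
-2.0 [-0.0001 -0.0065]
-4.5 [-0.0004 -0.0065]
-7.0 [-0.0007 -0.0065]
-9.5 [-0.0009 -0.0064]
-12.0 [-0.0012 -0.0064]
-14.5 [-0.0015 -0.0063]
-17.0 [-0.0018 -0.0063]
-19.5 [-0.002  -0.0062]
-22.0 [-0.0023 -0.0061]
-24.5 [-0.0026 -0.006 ]
-27.0 [-0.0028 -0.0059]
-29.5 [-0.0031 -0.0057]
-32.0 [-0.0033 -0.0056]
-34.5 [-0.0036 -0.0054]
-37.0 [-0.0038 -0.0053]
-39.5 [-0.004  -0.0051]
```

>>> send_rows(
  targets=[
    [0,0,0,0.003,0],
    [0,0,0,0,0],
  ],
)

```text
time: 10.7
tool_pos: [0.6146, 0.0893, 0.136]
tool_rot: [-3.141, 0.001, -2.654]
contact_force: [0.7, 0.2, -1.3]
opening: 0.0234
grip_force: 50.0
```

>>> send_rows(
  targets=[
    [0,0.0029,-0.0058,0,-0.0436],
    [0,0.0027,-0.0059,0,-0.0436],
    [0,0.0024,-0.006,0,-0.0436],
    [0,0,0,0,0],
  ],
)

```text
time: 11.1
tool_pos: [0.6226, 0.0708, 0.1354]
tool_rot: [-3.141, -0.0, -2.786]
contact_force: [0.0, -1.2, -0.7]
opening: 0.0235
grip_force: 50.0
```

>>> send_rows(
  targets=[
    [0,0.0021,-0.0061,0,-0.0436],
    [0,0.0019,-0.0062,0,-0.0436],
    [0,0.0016,-0.0063,0,-0.0436],
    [0,0,0,0,0],
  ],
)

```text
time: 11.5
tool_pos: [0.628, 0.0525, 0.1354]
tool_rot: [-3.142, -0.0, -2.915]
contact_force: [0.7, -0.1, -1.0]
opening: 0.0237
grip_force: 50.0
```

>>> send_rows(
  targets=[
    [0,0.0013,-0.0064,0,-0.0436],
    [0,0.001,-0.0064,0,-0.0436],
    [0,0.0008,-0.0065,0,-0.0436],
    [0,0,0,0,0],
    [0,0,0,0,0],
  ],
)

```text
time: 12.0
tool_pos: [0.6309, 0.0341, 0.1355]
tool_rot: [3.141, -0.0, -3.044]
contact_force: [-0.3, -0.5, -1.4]
opening: 0.0236
grip_force: 50.0
```

>>> send_rows(
  targets=[
    [0,0.0005,-0.0065,0,-0.0436],
    [0,0.0002,-0.0065,0,-0.0436],
    [0,-0.0001,-0.0065,0,-0.0436],
    [0,0,0,0,0],
  ],
)

```text
time: 12.4
tool_pos: [0.6316, 0.0141, 0.1356]
tool_rot: [3.142, -0.0, 3.107]
contact_force: [-0.2, -0.5, -0.4]
opening: 0.0235
grip_force: 50.0
```

>>> send_rows(
  targets=[
    [0,-0.0004,-0.0065,0,-0.0436],
    [0,-0.0007,-0.0065,0,-0.0436],
    [0,-0.0009,-0.0064,0,-0.0436],
    [0,-0.0012,-0.0064,0,-0.0436],
    [0,0,0,0,0],
  ],
)

```text
time: 12.9
tool_pos: [0.6284, -0.0116, 0.1357]
tool_rot: [3.141, -0.0, 2.933]
contact_force: [-0.9, 0.1, -1.2]
opening: 0.0239
grip_force: 50.0
```

>>> send_rows(
  targets=[
    [0,-0.0015,-0.0063,0,-0.0436],
    [0,-0.0018,-0.0063,0,-0.0436],
    [0,-0.002,-0.0062,0,-0.0436],
    [0,0,0,0,0],
  ],
)

```text
time: 13.3
tool_pos: [0.6231, -0.0303, 0.1357]
tool_rot: [3.142, -0.0, 2.802]
contact_force: [0.4, -0.1, -1.2]
opening: 0.024
grip_force: 50.0
```

>>> send_rows(
  targets=[
    [0,-0.0023,-0.0061,0,-0.0436],
    [0,0,0,0,0],
  ],
)

```text
time: 13.5
tool_pos: [0.6209, -0.0362, 0.1358]
tool_rot: [3.141, -0.0, 2.759]
contact_force: [-0.6, 0.3, -1.3]
opening: 0.0236
grip_force: 50.0
```

>>> send_rows(
  targets=[
    [0,-0.0026,-0.006,0,-0.0436],
    [0,0,0,0,0],
  ],
)

```text
time: 13.7
tool_pos: [0.6183, -0.0423, 0.1358]
tool_rot: [3.141, -0.0, 2.716]
contact_force: [0.1, 0.2, -1.5]
opening: 0.0238
grip_force: 50.0
```

>>> send_rows(
  targets=[
    [0,-0.0028,-0.0059,0,-0.0436],
    [0,0,0,0,0],
  ],
)

```text
time: 13.9
tool_pos: [0.6155, -0.0482, 0.1358]
tool_rot: [3.141, -0.0, 2.672]
contact_force: [-1.2, 0.8, -1.2]
opening: 0.0236
grip_force: 50.0
```

>>> send_rows(
  targets=[
    [0,-0.0015,-0.0029,0,-0.0218],
    [0,0,0,0,0],
  ],
)

```text
time: 14.1
tool_pos: [0.614, -0.0512, 0.1357]
tool_rot: [3.141, -0.0, 2.649]
contact_force: [-0.6, -0.4, -0.6]
opening: 0.0233
grip_force: 50.0
```

>>> send_rows(
  targets=[
    [0,-0.0016,-0.0029,0,-0.0218],
    [0,0,0,0,0],
  ],
)

```text
time: 14.3
tool_pos: [0.6126, -0.0539, 0.1358]
tool_rot: [3.14, 0.0, 2.625]
contact_force: [0.9, 1.5, -2.4]
opening: 0.0234
grip_force: 50.0
```

>>> send_rows(
  targets=[
    [0,-0.0016,-0.0028,0,-0.0218],
    [0,0,0,0,0],
  ],
)

```text
time: 14.5
tool_pos: [0.6109, -0.0569, 0.1358]
tool_rot: [3.141, 0.0, 2.603]
contact_force: [1.6, 3.2, -1.3]
opening: 0.0234
grip_force: 50.0
```

>>> send_rows(
  targets=[
    [0,-0.0017,-0.0028,0,-0.0218],
    [0,0,0,0,0],
  ],
)

```text
time: 14.7
tool_pos: [0.609, -0.06, 0.1358]
tool_rot: [3.141, 0.0, 2.582]
contact_force: [2.3, 3.3, -1.5]
opening: 0.024
grip_force: 50.0
```

>>> send_rows(
  targets=[
    [0,-0.0018,-0.0027,0,-0.0218],
    [0,0,0,0,0],
  ],
)

```text
time: 14.9
tool_pos: [0.6072, -0.0628, 0.1358]
tool_rot: [3.142, 0.0, 2.56]
contact_force: [1.5, 2.4, -1.1]
opening: 0.0236
grip_force: 50.0
```

>>> send_rows(
  targets=[
    [0,-0.0018,-0.0027,0,-0.0218],
    [0,0,0,0,0],
  ],
)

```text
time: 15.1
tool_pos: [0.6054, -0.0656, 0.1358]
tool_rot: [-3.142, 0.0, 2.538]
contact_force: [2.8, 1.5, -1.8]
opening: 0.0239
grip_force: 50.0
```

>>> send_rows(
  targets=[
    [0,-0.0019,-0.0027,0,-0.0218],
    [0,0,0,0,0],
  ],
)

```text
time: 15.3
tool_pos: [0.6034, -0.0683, 0.1358]
tool_rot: [-3.141, 0.0, 2.516]
contact_force: [1.7, 3.1, -1.7]
opening: 0.0236
grip_force: 50.0
```

>>> send_rows(
  targets=[
    [0,-0.0019,-0.0026,0,-0.0218],
    [0,0,0,0,0],
  ],
)

```text
time: 15.5
tool_pos: [0.6021, -0.0702, 0.1359]
tool_rot: [3.14, 0.0, 2.493]
contact_force: [4.4, 3.7, -2.2]
opening: 0.0236
grip_force: 50.0
```

>>> send_rows(
  targets=[
    [0,-0.001,-0.0013,0,-0.0109],
    [0,0,0,0,0],
  ],
)

```text
time: 15.7
tool_pos: [0.6015, -0.0711, 0.136]
tool_rot: [3.139, 0.001, 2.483]
contact_force: [3.4, 5.9, -2.4]
opening: 0.024
grip_force: 50.0
```

>>> send_rows(
  targets=[
    [0,-0.001,-0.0013,0,-0.0109],
    [0,0,0,0,0],
  ],
)

```text
time: 15.9
tool_pos: [0.6009, -0.0719, 0.136]
tool_rot: [3.138, 0.001, 2.472]
contact_force: [5.7, 6.7, -3.4]
opening: 0.024
grip_force: 50.1
```

>>> send_rows(
  targets=[
    [0,-0.001,-0.0013,0,-0.0109],
    [0,0,0,0,0],
  ],
)

```text
time: 16.1
tool_pos: [0.6002, -0.0727, 0.136]
tool_rot: [3.136, 0.001, 2.46]
contact_force: [7.4, 9.1, -2.7]
opening: 0.0238
grip_force: 50.1
```

>>> send_rows(
  targets=[
    [0,0.001,0.0013,0,0.0109],
    [0,0.001,0.0013,0,0.0109],
    [0,0.001,0.0013,0,0.0109],
    [0,0.0019,0.0027,0,0.0218],
    [0,0.0019,0.0026,0,0.0218],
  ],
)

```text
time: 16.6
tool_pos: [0.6049, -0.0657, 0.1356]
tool_rot: [-3.14, -0.001, 2.541]
contact_force: [0.3, -0.4, -1.3]
opening: 0.0238
grip_force: 50.0
```

>>> send_rows(
  targets=[
    [0,0,0,0.003,0],
    [0,0,0,0.003,0],
    [0,0,0,0.003,0],
    [0,0,0,0.002,0],
    [0,0,0,0,0],
  ],
)

```text
time: 17.1
tool_pos: [0.6057, -0.0654, 0.1472]
tool_rot: [3.141, 0.001, 2.539]
contact_force: [0.8, -0.2, -0.7]
opening: 0.0238
grip_force: 50.0
```

>>> send_rows(
  targets=[
    [0,0.004,-0.003,0,0],
    [0,0.004,-0.003,0,0],
    [0,0.004,-0.003,0,0],
    [0,0.004,-0.003,0,0],
    [0,0.004,-0.003,0,0],
  ],
)

```text
time: 17.6
tool_pos: [0.6259, -0.0806, 0.1466]
tool_rot: [3.142, -0.0, 2.539]
contact_force: [-0.3, -0.6, -1.4]
opening: 0.0236
grip_force: 50.0
```

>>> send_rows(
  targets=[
    [0,0.008,-0.006,0,0],
    [0,0.008,-0.006,0,0],
    [0,0.004,-0.003,0.03,0],
    [0,0,0,0.04,0],
    [0,0,0,0,0],
  ],
)

```text
time: 18.1
tool_pos: [0.6487, -0.0964, 0.2229]
tool_rot: [3.138, 0.011, 2.539]
contact_force: [0.9, 0.6, -0.4]
opening: 0.0235
grip_force: 50.0
```

```bash
python3 - <<'E'
from h import *
i=[]
s=observe();p=s["tool_pos"];a=s["tool_rot"][2]-np.pi;e=np.array([np.cos(a),np.sin(a),0])
b=p-.064*e+[0,0,-.0632];print(p.round(4),a,"ball nominal",b.round(4))
for n,C in(("top",(290,250)),("side",None)):
    r,d,c=shot(n);np.savez(f"{n}4.npz",r=r,d=d)
    u,v=proj(c,b) ;print(n,u,v)
    x,y=(int(u)-70,int(v)-40)
    I=cv2.resize(r[y:y+100,x:x+100,::-1],(400,400),interpolation=cv2.INTER_CUBIC)
    cv2.circle(I,(int((u-x)*4),int((v-y)*4)),18,(0,255,0),1);print(x,y);i.append(I)
cv2.imwrite("pics/c5.png",np.hstack(i))
E
```

```text
[ 0.6487 -0.0964  0.2229] -0.6026944997069816 ball nominal [ 0.5959 -0.0602  0.1597]
top 285.5587227402708 205.3706920020552
215 165
side 346.05645712071663 184.46675531277873
276 144
```

View pics/c5.png

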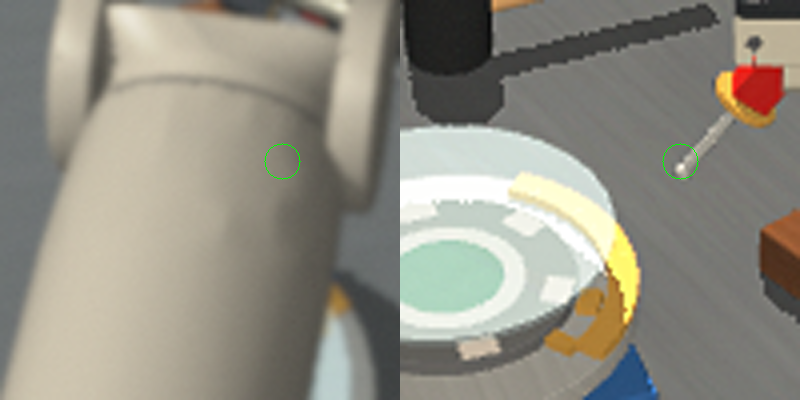

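```bash
python3 - <<'E'
from h import *
C=np.array([.483,.0165]);c=calibration("side")
vv,uu=np.mgrid[150:300,230:400]
for k in("0","4"):
    r=np.load(f"side{k}.npz")["r"];hsv=cv2.cvtColor(r,cv2.COLOR_RGB2HSV)
    br=cv2.inRange(hsv,(12,100,60),(34,255,255))>0
    ph=np.arange(-5,-62,-.5);row=[]
    for f in ph:
        t=np.radians(f-14);hit=[]
        for R in(.081,.084,.087):
            u,v=proj(c,[C[0]+R*np.cos(t),C[1]+R*np.sin(t),.073]);hit.append(br[int(round(v)),int(round(u))])
        row.append(sum(hit))
    print(k,"".join(map(str,row)))
E
```

```text
0 000000000000000000000011111111112222233333333333333333332100000000000000000000000000000000000011233333333333333333
4 000000000000000000000000000000000000033333333333333333333333333333333221000000000000000000000011233333333333333333
```

>>> send_rows(
  targets=[
    [0,-0.0089,-0.0166,-0.001,0.0429],
    [0,-0.0089,-0.0166,-0.001,0.0429],
    [0,-0.0089,-0.0166,-0.001,0.0429],
    [0,-0.0089,-0.0166,-0.001,0.0429],
  ],
)

```text
time: 18.6
tool_pos: [0.609, -0.1621, 0.2108]
tool_rot: [-3.142, -0.003, 2.713]
contact_force: [0.5, 0.4, -1.0]
opening: 0.0239
grip_force: 50.0
```

>>> send_rows(
  targets=[
    [0,-0.0089,-0.0166,-0.001,0.0429],
    [0,-0.0089,-0.0166,-0.001,0.0429],
    [0,-0.0089,-0.0166,-0.001,0.0429],
    [0,-0.0089,-0.0166,-0.001,0.0429],
  ],
)

```text
time: 19.0
tool_pos: [0.5733, -0.2285, 0.2069]
tool_rot: [3.141, -0.003, 2.884]
contact_force: [-0.3, 0.1, -1.3]
opening: 0.0236
grip_force: 50.0
```

>>> send_rows(
  targets=[
    [0,-0.0089,-0.0166,-0.001,0.0429],
    [0,-0.0089,-0.0166,-0.001,0.0429],
    [0,-0.0089,-0.0166,-0.001,0.0429],
    [0,-0.0089,-0.0166,-0.001,0.0429],
    [0,0,0,0,0],
  ],
)

```text
time: 19.5
tool_pos: [0.5371, -0.2961, 0.2029]
tool_rot: [3.141, -0.003, 3.052]
contact_force: [-0.1, -0.0, -2.1]
opening: 0.0242
grip_force: 50.0
```

>>> send_rows(
  targets=[
    [0,0.0053,0.0004,-0.02,0.002],
    [0,0,0,-0.015,0],
    [0,0,0,-0.008,0],
    [0,0,0,0,0],
    [0,0,0,0,0],
  ],
)

```text
time: 20.0
tool_pos: [0.5443, -0.2938, 0.1619]
tool_rot: [3.141, 0.0, 3.056]
contact_force: [-0.2, -0.1, -0.1]
opening: 0.0235
grip_force: 50.0
```

```bash
python3 - <<'E'
from h import *
s=observe();p=s["tool_pos"];a=s["tool_rot"][2]-np.pi;e=np.array([np.cos(a),np.sin(a),0])
b=p-.064*e+[0,0,-.0632];print(p.round(4),s["tool_rot"],"ball nominal",b.round(4))
r,d,c=shot("side");u,v=proj(c,b);x,y=int(u)-50,int(v)-50
I=cv2.resize(r[y:y+100,x:x+100,::-1],(500,500),interpolation=cv2.INTER_CUBIC)
cv2.circle(I,(int((u-x)*5),int((v-y)*5)),18,(0,255,0),1)
w=(proj(c,[.478,-.292,.085])-[x,y])*5;cv2.circle(I,tuple(int(k) for k in w),4,(255,0,0),-1)
cv2.imwrite("pics/c6.png",I)
E
```

```text
[ 0.5443 -0.2938  0.1619] [3.14142171e+00 7.34160034e-05 3.05604619e+00] ball nominal [ 0.4805 -0.2883  0.0987]
```

View pics/c6.png

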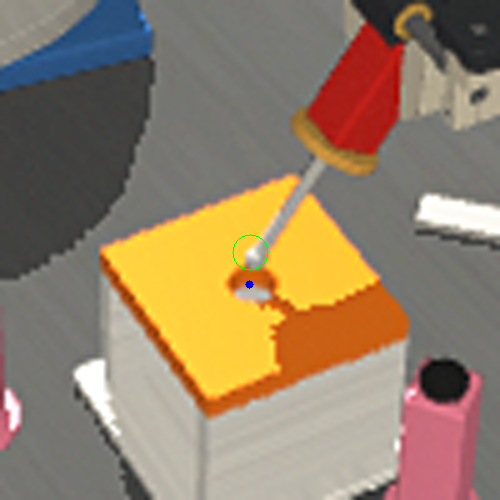

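The ball at (254,257) stands straight above the hole's centre at (252,284). I'll lower it in, then upright it by the reverse arc with a light grip.

>>> send_rows(
  targets=[
    [0,-0.001,0,-0.005,0],
    [0,0,0,-0.005,0],
    [0,0,0,-0.005,0],
    [0,0,0,-0.006,0],
    [0,0,0,0,0],
  ],
)

```text
time: 20.55
tool_pos: [0.5422, -0.2938, 0.1396]
tool_rot: [3.141, -0.002, 3.056]
contact_force: [-1.4, 0.9, -0.7]
opening: 0.0235
grip_force: 50.0
```

>>> send_rows(
  targets=[
    [0,0,0,0,0],
    [0,0,0,0,0],
  ],
  grip_force=8,
)

```text
time: 20.75
tool_pos: [0.5428, -0.2939, 0.1407]
tool_rot: [3.141, -0.0, 3.056]
contact_force: [-1.6, -0.2, -1.5]
opening: 0.0241
grip_force: 8.0
```

>>> send_rows(
  targets=[
    [0,-0.005,0.0003,0,0],
    [0,-0.0043,0.0004,0.0028,0],
    [0,-0.0046,0.0004,0.0029,0],
    [0,-0.0063,0.0004,0.0036,0],
    [0,-0.0065,0.0004,0.0032,0],
  ],
)

```text
time: 21.25
tool_pos: [0.516, -0.292, 0.1539]
tool_rot: [3.142, 0.001, 3.056]
contact_force: [0.9, 0.7, -1.4]
opening: 0.0241
grip_force: 8.0
```

>>> send_rows(
  targets=[
    [0,-0.0067,0.0004,0.0027,0],
    [0,-0.0069,0.0004,0.0023,0],
    [0,-0.0071,0.0004,0.0017,0],
    [0,-0.0071,0.0004,0.0013,0],
    [0,0,0,0,0],
  ],
)

```text
time: 21.75
tool_pos: [0.4875, -0.2906, 0.1615]
tool_rot: [-3.141, -0.001, 3.056]
contact_force: [-0.8, 0.6, -2.2]
opening: 0.0242
grip_force: 8.0
```

>>> send_rows(
  targets=[
    [0,-0.0072,0.0004,0.0006,0],
    [0,-0.0072,0.0004,0.0002,0],
    [0,0,0,0,0],
  ],
)

```text
time: 22.05
tool_pos: [0.473, -0.2897, 0.162]
tool_rot: [3.141, -0.001, 3.056]
contact_force: [-0.3, 0.5, 0.1]
opening: 0.0241
grip_force: 8.0
```

```bash
python3 - <<'E'
from h import *
p=observe()["tool_pos"];print(p)
r,d,c=shot("side");u,v=proj(c,[.478,-.292,.11]);x,y=int(u)-50,int(v)-60
cv2.imwrite("pics/c7.png",cv2.resize(r[y:y+100,x:x+100,::-1],(500,500),interpolation=cv2.INTER_CUBIC))
E
```

```text
[ 0.47302148 -0.2896692   0.16196103]
```

View pics/c7.png

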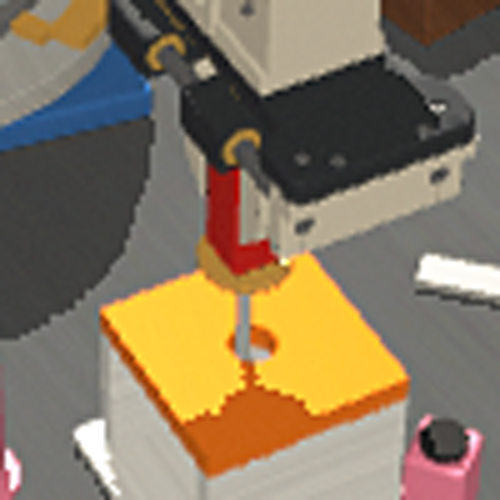

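Stylus upright with its shaft in the left part of the hole, around (243,345). Centre, lower, release.

>>> send_rows(
  targets=[
    [0,0.0045,-0.0005,0,0],
    [0,0,0,-0.01,0],
    [0,0,0,-0.015,0],
    [0,0,0,-0.015,0],
    [0,0,0,-0.006,0],
  ],
)

```text
time: 22.6
tool_pos: [0.4778, -0.2894, 0.1137]
tool_rot: [3.139, -0.003, 3.056]
contact_force: [0.8, 0.3, -1.3]
opening: 0.0238
grip_force: 8.0
```

>>> send_rows(
  targets=[
    [0,0,0,-0.002,0],
    [0,0,0,-0.001,0],
    [0,0,0,0,0],
    [0,0,0,0,0],
  ],
)

```text
time: 23.0
tool_pos: [0.4789, -0.2904, 0.1136]
tool_rot: [-3.141, 0.001, 3.056]
contact_force: [0.8, 0.8, -1.8]
opening: 0.0236
grip_force: 8.0
```

>>> send_rows(
  targets=[
    [0,0,0,-0.001,0],
    [0.3,0,0,0,0],
    [0.6,0,0,0,0],
    [1,0,0,0,0],
    [1,0,0,0,0],
  ],
)

```text
time: 23.5
tool_pos: [0.4787, -0.2902, 0.1122]
tool_rot: [-3.142, 0.0, 3.056]
contact_force: [0.5, -0.1, -0.4]
opening: 0.047
grip_force: 0.0
```

>>> send_rows(
  targets=[
    [1,0,0,0,0],
    [1,0,0,0,0],
    [1,0,0,0,0],
    [1,0,0,0.02,0],
    [1,0,0,0.03,0],
  ],
)

```text
time: 24.0
tool_pos: [0.4776, -0.2895, 0.1609]
tool_rot: [3.139, -0.004, 3.056]
contact_force: [0.3, 0.6, 0.7]
opening: 0.0867
grip_force: 0.0
```

>>> send_rows(
  targets=[
    [1,0,0,0.03,0],
    [1,0,0,0.03,0],
    [1,-0.04,0.02,0.02,0],
    [1,-0.04,0.03,0,0],
    [1,0,0.04,0,0],
  ],
)

```text
time: 24.5
tool_pos: [0.3952, -0.1999, 0.2424]
tool_rot: [-3.141, -0.001, 3.052]
contact_force: [0.4, 0.9, 0.7]
opening: 0.0919
grip_force: 0.0
```

>>> send_rows(
  targets=[
    [1,0,0.04,0,0],
    [1,0,0.04,0,0],
    [1,0,0.04,0,0],
    [1,0,0,0,0],
    [1,0,0,0,0],
  ],
)

```text
time: 25.0
tool_pos: [0.3987, -0.0797, 0.2423]
tool_rot: [-3.141, 0.001, 3.058]
contact_force: [0.2, -0.7, 0.5]
opening: 0.0921
grip_force: 0.0
```

```bash
sed 's/}0.npz/}5.npz/' m.py | sed '/^def crop/,$d' > m5.py; python3 - <<'E'
from h import *
for n in("top","side"):
    r,d,c=shot(n);np.savez(f"{n}5.npz",r=r,d=d);P=cloud(c,d)
    hsv=cv2.cvtColor(r,cv2.COLOR_RGB2HSV);H,S,V=[hsv[...,i].astype(int) for i in range(3)]
    near=np.hypot(P[...,0]-.478,P[...,1]+.291)<.035
    vv,uu=np.nonzero(near&(V<75)&(P[...,2]>.145));print(n,"button",len(uu),uu.mean(),vv.mean(),ray(c,uu.mean(),vv.mean(),.163).round(4),P[vv,uu,2].max())
    red=near&((H<6)|(H>174))&(S>150)&(P[...,2]>.1);vv,uu=np.nonzero(red);print(len(uu),cv2.minAreaRect(np.c_[uu,vv].astype(np.float32)))
print(observe()["tool_pos"],observe()["time"])
E
```

```text
top button 16 392.0 240.5 [ 0.4795 -0.2919  0.163 ] 0.16795636067562025
93 ((390.0, 243.5), (11.0, 10.0), 90.0)
side button 18 362.5 266.0 [ 0.4787 -0.2966  0.163 ] 0.1665532268275478
373 ((361.5, 278.0), (30.0, 15.0), 90.0)
[ 0.39881413 -0.08092951  0.24214565] 25.1
```

```bash
python3 -c "
from cell import hand_in
print(hand_in())"
```

```text
the job is handed in; nothing more can be done
None
```

I handed the job in at about 25 s; the hand-in returned no verdict. The key was pushed until it stopped moving (resistance rose from about 4 N to about 12 N), and the last images show the stylus back upright in the orange rack's hole, where it started.

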